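Make up two fluid-mechanics practical kits

ROBOT

A 7-joint arm with a two-finger parallel gripper is mounted at the origin on the work surface. World frame = base frame: x ahead of the robot, y to its left, z up, the work surface at z = 0. Lengths are in m, angles in rad, forces in N, time in s.
With the tool pointing down it reaches from about 0.4 to 0.85 m from the base axis. Payload 4.5 kg.
Tool frame: the origin (TCP) lies where the fingers leave the gripper's body, on its centre line; the fingertips stand 64 mm ahead of it and the grasp point (between the pads) lies 45 mm ahead of it; z points along the fingers, y is the line along which they close (so a half turn about z gives the same grasp; the last joint's range is limited). The gripper opens to 88 mm and grips with 3 to 60 N. Pads are 18 mm wide; open, the fingers measure 123 mm over their backs; the gripper's body (75 mm by 187 mm) begins 45 mm behind the grasp point.
Start: joints at [1.176, 0.689, -0.195, 1.565, 0.157, 0.902, -0.215], TCP at [0.26, -0.568, 0.303] pointing down, gripper open.
Joint ranges: [-3.01, 3.01], [-0.46, 2.08], [-1.47, 1.51], [0.13, 2.56], [-1, 4.14], [0.04, 2.09], [-2.66, 2.66]. Speed limits (rad/s): [2.57, 2.57, 3.14, 3.14, 3.14, 3.14, 3.14].

INTERFACE

Orientations are given as a unit quaternion [x, y, z, w].
In Python, from plant import r gives the robot as it stands.
- The arm moves only by the tool play_rows, never from a script. Its arguments are lists of equal length, an entry for each row: "translation": the shift along the tool's x, y, z in m, a list of three; "delta_rot": the turn, a rotation vector about the tool's x, y, z in degrees, a list of three; "grip": the opening, from -1 (shut) to 1 (fully open). In form: {"translation": [[x, y, z], ...], "delta_rot": [[rx, ry, rz], ...], "grip": [grip, ...]}. A call has 1 to 20 rows; each row shifts and turns the commanded pose from where the row before left it, along the tool's axes as they then stand; what a row does not reach is not made up. A row lasts 1/8 s, in which the tool goes at most 62.5 mm and 10.7 degrees, less where a joint would pass 70% of its speed; a pose out of reach is approached as far as the arm can. A call with a gripper value outside its range is refused whole. The fingers move at their own pace and stop on an object; "squeeze" is the grip in N (left out, the last holds). Time passes only in rows, so rows that do not move let the fingers close. It gives the time, the measured TCP pose, the force, the opening and the grip force at its end, in the units of the state.
- r.get_state(): the state, without advancing time (a new reading comes with each control period).
- r.snapshot(name): name is "scene" or "top" or "wrist"; returns the picture (384x512x3 uint8, blue, green, red); there is no depth.
- r.get_calibration(name): a dict with "intrinsics" (3x3 intrinsics, pixels), "eye" and "rotation" of the camera in the world. Camera axes: x right, y up, looking along -z (the intrinsics and any distortion apply to the point x, -y, -z); pixel columns grow to the right and rows downward; lengths in m; the calibration is good to about 2 mm. A picture is of the moment at which its call begins: read the wrist's pose just before it. get_calibration takes no time and is no camera call; for the wrist camera it gives the pose at the moment of the call.
- r.finish_job(): hands the job in; it is judged then, once.
Trained networks look in the newest picture that a camera, given by its name, has taken for a name from the list of things; names that differ only in an ending like _2 or _b are one class to them, and where a whole thing is asked for, a point or a joint stands for the part that bears it (a point fixed in the world has none). Each returns a list of dicts, best first, with "confidence" (0 to 1); they miss things now and then, are a little off and sometimes report something else, mostly with a low value. They report only what shows in the picture. A call takes as long as a camera call. They do not tell look-alikes from the thing itself.
- r.look_for(camera, target): "point" ([x, y, z] in m, in world coordinates, good to about 4 mm: the middle of the surface that is visible of it).
- r.silhouettes(camera, target): "pixels" (384x512 bool, what is visible of it).
The state is a dict: "clock": time; "q": joint angles; "qd": joint speeds; "joint_torque": joint torques, N m; "tool_pos": TCP position; "eef_rot": TCP orientation; "contact_force": force on the tool from outside, world axes, zero at the start; "moment": the same for the moment, N m; "opening": opening from 0.0 (shut) to 1.0 (fully open); "finger_force": force on a finger pad.
Only numpy, scipy, OpenCV 4.12 (cv2) and the standard library are available. Lean on these libraries where they do the work, as an engineer would, in place of code of your own. Each camera call takes 0.05 s, during which the arm holds its last target. There are 200 camera calls.

TASK

Make up the two kits for the next practical: the brass weight and the red-knobbed valve go in the blue tray, the steel weight and the white nozzle in the grey tray. In each tray stand the weight upright in the compartment with the black pad and the other part upright in the bare compartment. Leave the black weight and the yellow-knobbed valve standing where they are.

Things in the scene. Friction and masses are not known exactly. Their poses are not given: they have to be found in the camera images.
- brass_weight: brass-coloured weight: a brass disc 52 mm across and 28 mm high with a thin neck (16 mm) and a grip knob on top, 28 mm across, from 38 to 58 mm above its underside; about 0.45 kg, round about z. Origin: centre of the underside; z up. It stands loose on the bench among the stock.
- steel_weight: bright steel weight: a steel disc 52 mm across and 28 mm high with a thin neck (16 mm) and a grip knob on top, 28 mm across, from 38 to 58 mm above its underside; about 0.45 kg, round about z. Origin: centre of the underside; z up. It stands loose on the bench among the stock.
- black_weight: black weight: a black disc 52 mm across and 28 mm high with a thin neck (16 mm) and a grip knob on top, 28 mm across, from 38 to 58 mm above its underside; about 0.45 kg, round about z. Origin: centre of the underside; z up. It stands loose on the bench among the stock. A spare, to be left alone.
- red_valve: valve with a red hand knob: round steel foot 52 mm across and 6 mm thick, black body 34 mm across up to 32 mm, brass ports along its x axis (48 mm end to end, 20 mm thick, 19 mm up), a thin stem and a round red knob, 32 mm across, 38 to 58 mm above its underside; 0.2 kg. Origin: centre of the underside; z up. Stands loose on the bench.
- yellow_valve: valve with a yellow hand knob: round steel foot 52 mm across and 6 mm thick, black body 34 mm across up to 32 mm, brass ports along its x axis (48 mm end to end, 20 mm thick, 19 mm up), a thin stem and a round yellow knob, 32 mm across, 38 to 58 mm above its underside; 0.2 kg. Origin: centre of the underside; z up. Stands loose on the bench. A spare, to be left alone.
- nozzle: white nozzle: round flange 52 mm across and 8 mm thick, a cone above it narrowing from 38 to 26 mm at 34 mm height, then a straight round spout, 26 mm across, from 34 to 58 mm above its underside; about 0.15 kg, round about z. Origin: centre of the underside; z up. It stands loose on the bench among the stock.
- blue_tray: Blue tray, loose (0.6 kg), 175 x 90 mm, 18 mm high, walls and floor 5 mm thick, open on top; a cross wall makes two compartments, each 80 x 80 mm inside. Origin: centre of its underside; x along its length, z up. The one with the round black pad (62 mm, flush with the floor) is centred at x = +42.5 mm, the bare one at x = -42.5 mm, both y = 0. It may lie at any yaw.
- grey_tray: Grey tray, loose (0.6 kg), 175 x 90 mm, 18 mm high, walls and floor 5 mm thick, open on top; a cross wall makes two compartments, each 80 x 80 mm inside. Origin: centre of its underside; x along its length, z up. The one with the round black pad (62 mm, flush with the floor) is centred at x = +42.5 mm, the bare one at x = -42.5 mm, both y = 0. It may lie at any yaw.
Not all that is in view belongs to the job. Of the things that look like the blue_tray, take the one that is farthest from the robot's base at the start.

How it is judged:
At the end, for the whole second after the job is handed in: Each of the four parts stands in its own compartment, within 16 mm of its centre along each tray axis, foot on the floor (5 mm), within 0.1 rad of upright, at rest; trays flat on the bench and at rest; black weight and yellow valve upright within 20 mm of their start (x of brass_weight in the frame of blue_tray between 0.0265 and 0.0585 m and y of brass_weight in the frame of blue_tray between -0.016 and 0.016 m and z of each of brass_weight, red_valve in the frame of blue_tray below 0.01 m and angle between each of brass_weight, red_valve, steel_weight, nozzle, black_weight, yellow_valve's own z axis and vertical below 0.1 rad and linear speed of each of brass_weight, red_valve, steel_weight, nozzle, blue_tray, grey_tray below 0.02 m/s and angular speed of each of brass_weight, red_valve, steel_weight, nozzle below 0.2 rad/s and x of red_valve in the frame of blue_tray between -0.0585 and -0.0265 m and y of red_valve in the frame of blue_tray between -0.016 and 0.016 m and x of steel_weight in the frame of grey_tray between 0.0265 and 0.0585 m and y of steel_weight in the frame of grey_tray between -0.016 and 0.016 m and z of each of steel_weight, nozzle in the frame of grey_tray below 0.01 m and x of nozzle in the frame of grey_tray between -0.0585 and -0.0265 m and y of nozzle in the frame of grey_tray between -0.016 and 0.016 m and angle between each of blue_tray, grey_tray's own z axis and vertical below 0.05 rad and height (world z) of each of blue_tray, grey_tray below 0.006 m and distance of each of black_weight, yellow_valve from where it was at the start of the episode below 0.02 m); the robot touches nothing.
It fails at once if a spare (black weight or yellow valve) is moved more than 20 mm or tipped over (distance of any of black_weight, yellow_valve from where it was at the start of the episode above 0.02 m or angle between any of black_weight, yellow_valve's own z axis and vertical above 0.35 rad).
It also fails if it takes over 96 s, if anything falls off the work surface, if the arm or the gripper's body presses on something with over 40 N, if the wrist force passes 120 N, or if a joint passes its speed limit or range.

## Working session

There is one attempt and no reset: what is moved stays moved. The work goes in short steps, Python scripts to look and compute and a tool call to move; the robot and the scene stay as the last step left them, time stands still between calls to the robot, and variables do not carry over. Pictures are saved under pics/ and viewed, at most 14 in all, crops included, and the job is handed in when it is done.

Besides the shell and the picture viewer there is one more tool, called after "Request:" as name(argument=value, ...) on one line, values as JSON. play_rows: Moves the arm, as the interface text tells. Its arguments: {"type":"object","properties":{"translation":{"type":"array","items":{"type":"array","items":{"type":"number"}}},"delta_rot":{"type":"array","items":{"type":"array","items":{"type":"number"}}},"grip":{"type":"array","items":{"type":"number"}},"squeeze":{"type":"number"}},"required":["translation","delta_rot","grip"]}

```bash
mkdir -p pics; ls; python3 - <<'E'
from plant import r
import cv2,numpy as np
s=r.get_state();print(s)
for c in("scene","top"):
    im=r.snapshot(c);cv2.imwrite(f"pics/{c}0.png",im)
    k=r.get_calibration(c);print(c,np.round(k["intrinsics"],1).tolist(),np.round(k["eye"],3),np.round(k["rotation"],3).tolist(),[x for x in k])
    for t in["brass_weight","steel_weight","black_weight","red_valve","yellow_valve","nozzle","blue_tray","grey_tray"]:
        for d in r.look_for(c,t):print(c,t,np.round(d["point"],3),round(d["confidence"],2))
E
```

```text
pics
{'clock': 0.0, 'q': array([ 1.17576562,  0.68996894, -0.19452216,  1.56629066,  0.15729335,
        0.90251268, -0.21509067]), 'qd': array([ 0.00150353, -0.00026243, -0.00185949, -0.00014093,  0.0005589 ,
       -0.00033814,  0.00055255]), 'joint_torque': array([-4.21584764e-04, -5.27561760e+01, -1.26683526e+00, -1.53426647e+01,
       -5.25032845e-02,  6.67087079e-03,  1.76122639e-04]), 'tool_pos': array([ 0.2596417 , -0.56797249,  0.30193375]), 'eef_rot': array([ 9.77091061e-01,  2.12819779e-01, -2.48929100e-04, -8.58893478e-04]), 'contact_force': array([ 0.29088202,  0.53396975, -0.04805339]), 'moment': array([-0.01957334, -0.03867749, -0.02036981]), 'finger_force': 0.0, 'opening': 0.9981487434287823}
scene [[446.4, 0.0, 258.7], [0.0, 446.4, 184.0], [0.0, 0.0, 1.0]] [0.917 0.685 0.82 ] [0.111, 0.382, 0.873, 0.283] ['intrinsics', 'eye', 'rotation']
scene brass_weight [ 0.487 -0.108  0.026] 0.74
scene steel_weight [0.622 0.011 0.026] 0.89
scene black_weight [ 0.631 -0.129  0.028] 0.83
scene red_valve [0.482 0.012 0.028] 0.58
scene nozzle [0.619 0.142 0.022] 0.92
scene blue_tray [ 0.487 -0.313  0.003] 0.84
scene blue_tray [ 0.266 -0.335  0.007] 0.79
scene blue_tray [0.521 0.339 0.007] 0.2
scene grey_tray [0.517 0.341 0.009] 0.65
top [[464.8, 0.0, 254.0], [0.0, 464.8, 189.7], [0.0, 0.0, 1.0]] [0.385 0.012 1.286] [0.003, -0.02, -0.699, 0.715] ['intrinsics', 'eye', 'rotation']
top brass_weight [ 0.472 -0.113  0.031] 0.54
top brass_weight [ 0.621 -0.134  0.03 ] 0.22
top steel_weight [ 0.613 -0.001  0.025] 0.88
top black_weight [ 0.621 -0.132  0.029] 0.73
top red_valve [0.474 0.003 0.026] 0.49
top yellow_valve [0.466 0.12  0.025] 0.77
top nozzle [0.607 0.131 0.013] 0.77
top blue_tray [ 0.479 -0.31  -0.001] 0.66
top grey_tray [0.516 0.329 0.004] 0.97
top grey_tray [ 0.618 -0.13   0.032] 0.26
```

View pics/top0.png

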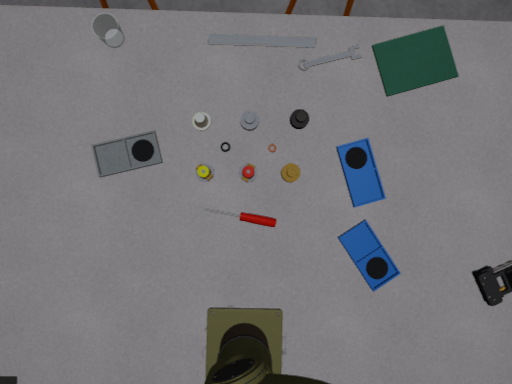

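View pics/scene0.png

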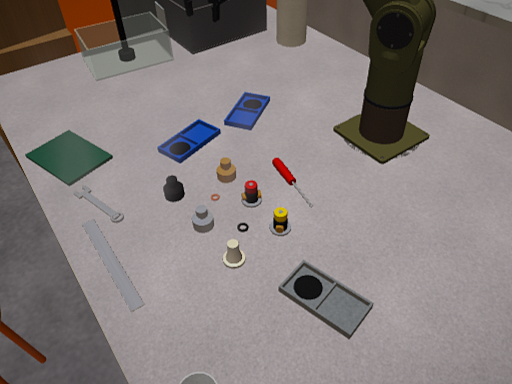

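Top picture candidates:
- Blue trays: far one at (360,173) with its pad at (356,158), and near one at (368,256). The far one is farther from the base at (245,360), so I take it.
- Weights: brass (290,173), steel (250,120), black spare (300,119).
- Valves: red (248,172), yellow spare (204,172).
- Nozzle (201,120).
- Grey tray (127,154) with its pad at (143,151). The green mat at (415,60) and the screwdriver at (257,219) are clutter.

Next I measure the poses and check the choice in one close crop.

```bash
cat > h.py <<'E'
from plant import r
import cv2,numpy as np
from scipy.spatial.transform import Rotation as R
from scipy.optimize import minimize
def proj(c,P):
    k=r.get_calibration(c); p=(np.asarray(P)-k["eye"])@R.from_quat(k["rotation"]).as_matrix()
    u=np.c_[p[:,0],-p[:,1],-p[:,2]]@np.array(k["intrinsics"]).T
    return u[:,:2]/u[:,2:]
def back(c,uv,z):
    k=r.get_calibration(c); M=R.from_quat(k["rotation"]).as_matrix()
    d=np.linalg.solve(np.array(k["intrinsics"]),[uv[0],uv[1],1]); d=M@[d[0],-d[1],-d[2]]
    e=np.array(k["eye"]); return e+d*(z-e[2])/d[2]
a=np.linspace(0,2*np.pi,24,endpoint=False)
def ring(rad,z): return np.c_[rad*np.cos(a),rad*np.sin(a),0*a+z]
H={"w":[(26,0),(26,28),(8,28),(8,38),(14,38),(14,58)],"v":[(26,0),(26,6),(17,6),(17,32),(16,38),(16,58)],"n":[(26,0),(26,8),(19,8),(13,34),(13,58)]}
def mask(c,kind,x,y,z=0,S=4):
    m=np.zeros((384*S,512*S),np.uint8); L=H[kind]
    for (r1,z1),(r2,z2) in zip(L,L[1:]):
        P=np.r_[ring(r1/1e3,z1/1e3),ring(r2/1e3,z2/1e3)]+[x,y,z]
        cv2.fillConvexPoly(m,cv2.convexHull(((proj(c,P)+.5)*S).astype(np.int32)),1)
    return m
def cen(m):
    M=cv2.moments(m,True); return np.array([M["m10"]/M["m00"],M["m01"]/M["m00"]])
def part(c,name,kind,near,z=0):
    best=None
    for d in r.silhouettes(c,name):
        m=np.asarray(d["pixels"]).astype(np.uint8)
        if m.sum()<30: continue
        t=cen(m); p=np.array(near[:2],float)
        if np.linalg.norm(t-cen(mask(c,kind,*p,z))/4+.5)>40: continue
        for _ in range(4):
            e=t-(cen(mask(c,kind,*p,z))/4-.375)
            J=np.array([(proj(c,[[p[0]+.01*i,p[1]+.01*(1-i),.025]])-proj(c,[[*p,.025]]))[0]/.01 for i in(1,0)]).T
            p=p+np.linalg.solve(J,e)
        return p,m.sum(),mask(c,kind,*p,z).sum()/16
    return None
def tray(c,name,near):
    for d in r.silhouettes(c,name):
        m=np.asarray(d["pixels"]).astype(np.uint8); n,l,st,ce=cv2.connectedComponentsWithStats(m)
        i=1+np.argmax(st[1:,4]); m=(l==i).astype(np.uint8)
        if np.linalg.norm(ce[i]-proj(c,[near])[0])>35: continue
        hull=cv2.convexHull(cv2.findContours(m,0,2)[0][0])[:,0].astype(float)
        T=np.zeros((384*4,512*4),np.uint8); cv2.fillConvexPoly(T,((hull+.5)*4).astype(np.int32),1)
        rect=cv2.minAreaRect(np.array([back(c,u,.018)[:2]*1000 for u in hull],np.float32))
        box=cv2.boxPoints(rect); e=max(box[1]-box[0],box[2]-box[1],key=np.linalg.norm); yaw=np.arctan2(e[1],e[0])
        B=np.array([[x,y,z] for x in(-.0875,.0875) for y in(-.045,.045) for z in(0,.018)])
        def f(q):
            P=B@R.from_euler("z",q[2]*10).as_matrix().T+[q[0],q[1],0]
            M=np.zeros_like(T); cv2.fillConvexPoly(M,cv2.convexHull(((proj(c,P)+.5)*4).astype(np.int32)),1)
            return float((M!=T).sum())
        q0=np.array([rect[0][0]/1000,rect[0][1]/1000,yaw/10])
        s=minimize(f,q0,method="Nelder-Mead",options=dict(initial_simplex=q0+np.r_[np.zeros((1,3)),.006*np.eye(3)]))
        x,y,w=s.x[0],s.x[1],s.x[2]*10
        return x,y,np.degrees(w),s.fun/T.sum()
E
cat > m.py <<'E'
from h import *
from concurrent.futures import ThreadPoolExecutor
N=[("brass_weight","w",(.475,-.113)),("steel_weight","w",(.613,0)),("black_weight","w",(.621,-.132)),("red_valve","v",(.474,.003)),("yellow_valve","v",(.466,.12)),("nozzle","n",(.607,.131))]
for c in("top","scene"):
    im=r.snapshot(c)
    for n,k,p in N:
        o=part(c,n,k,p); print(c,n,o and (np.round(o[0],4),o[1:]))
    for n,p in(("blue_tray",(.48,-.31,.01)),("grey_tray",(.515,.33,.01))): print(c,n,np.round(tray(c,n,p) or 0,4))
    if c=="top":
        print("pads",back(c,(356,158),.005),back(c,(143,151),.005))
        cv2.imwrite("pics/crop.png",cv2.resize(im[90:300,80:410],None,fx=2.4,fy=2.4,interpolation=2))
E
python3 m.py
```

```text
top brass_weight (array([ 0.4781, -0.1165]), (np.uint64(300), np.float64(308.9375)))
top steel_weight (array([0.6189, 0.0015]), (np.uint64(314), np.float64(318.5625)))
top black_weight (array([ 0.6256, -0.1358]), (np.uint64(340), np.float64(323.75)))
top red_valve (array([ 0.4743, -0.    ]), (np.uint64(290), np.float64(284.875)))
top yellow_valve (array([0.4729, 0.1214]), (np.uint64(262), np.float64(287.0)))
top nozzle (array([0.6154, 0.1322]), (np.uint64(262), np.float64(292.125)))
top blue_tray [ 0.4823 -0.3118 16.7943  0.0289]
top grey_tray [ 5.18100e-01  3.32600e-01 -7.50019e+01  2.72000e-02]
pads [ 0.52212853 -0.30078501  0.005     ] [0.52651457 0.28835143 0.005     ]
scene brass_weight (array([ 0.4784, -0.1166]), (np.uint64(389), np.float64(401.5625)))
scene steel_weight (array([ 0.6185, -0.001 ]), (np.uint64(464), np.float64(495.625)))
scene black_weight (array([ 0.6258, -0.1391]), (np.uint64(411), np.float64(437.75)))
scene red_valve (array([ 0.4748, -0.0005]), (np.uint64(382), np.float64(416.375)))
scene yellow_valve (array([0.4733, 0.1178]), (np.uint64(406), np.float64(468.5625)))
scene nozzle (array([0.6157, 0.1309]), (np.uint64(499), np.float64(493.8125)))
scene blue_tray [ 0.4862 -0.3115 17.5474  0.0278]
scene grey_tray [ 5.19800e-01  3.31800e-01 -7.46026e+01  2.67000e-02]
```

View pics/crop.png

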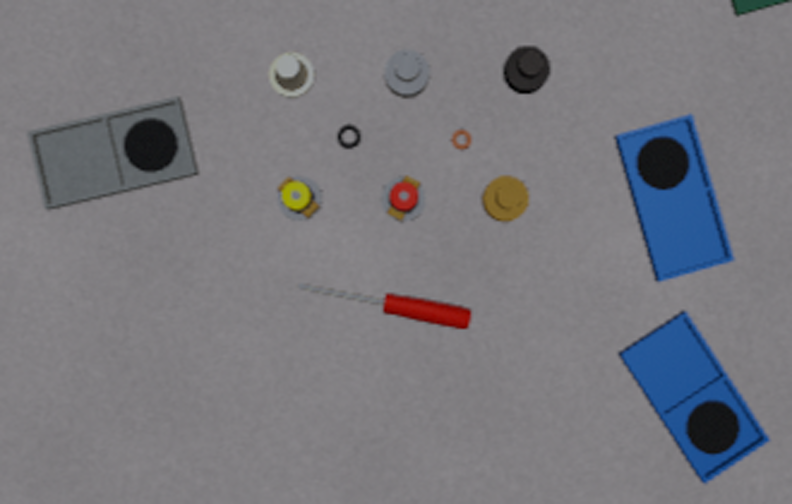

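The crop confirms the choices: brass (505,198), red valve (404,197), steel (407,73), nozzle (290,73), far blue tray with pad at (662,162), grey tray with pad at (150,145). First move: align the tool with the world axes and go over the brass weight.

Request:
play_rows(translation=[[0, 0, 0], [0, 0, 0], [0, 0, 0], [0.0136, -0.0282, 0.005], [0.0136, -0.0282, 0.005], [0.0136, -0.0282, 0.005], [0.0136, -0.0282, 0.005], [0.0136, -0.0282, 0.005], [0.0136, -0.0282, 0.005], [0.0136, -0.0282, 0.005], [0.0136, -0.0282, 0.005], [0.0136, -0.0282, 0.005], [0.0136, -0.0282, 0.005], [0.0136, -0.0282, 0.005], [0.0136, -0.0282, 0.005], [0.0136, -0.0282, 0.005], [0.0136, -0.0282, 0.005], [0.0136, -0.0282, 0.005], [0.0136, -0.0282, 0.005], [0, 0, 0]], delta_rot=[[0, 0, 8.2], [0, 0, 8.2], [0, 0, 8.2], [0, 0, 0], [0, 0, 0], [0, 0, 0], [0, 0, 0], [0, 0, 0], [0, 0, 0], [0, 0, 0], [0, 0, 0], [0, 0, 0], [0, 0, 0], [0, 0, 0], [0, 0, 0], [0, 0, 0], [0, 0, 0], [0, 0, 0], [0, 0, 0], [0, 0, 0]], grip=[1, 1, 1, 1, 1, 1, 1, 1, 1, 1, 1, 1, 1, 1, 1, 1, 1, 1, 1, 1], squeeze=25)

```text
clock: 4.3
tool_pos: [0.479, -0.1147, 0.2225]
eef_rot: [1.0, 0.002, 0.0, -0.001]
contact_force: [-0.3, 0.4, 0.1]
opening: 1.001
finger_force: 0.0
```

Request:
play_rows(translation=[[-0.001, 0.002, 0.0206], [0, 0, 0.0206], [0, 0, 0.0206], [0, 0, 0.0206], [0, 0, 0.0206], [0, 0, 0.0206], [0, 0, 0], [0, 0, 0], [0, 0, 0], [0, 0, 0], [0, 0, 0], [0, 0, 0], [0, 0, 0], [0, 0, -0.01], [0, 0, -0.03], [0, 0, -0.03], [0, 0, -0.03], [0, 0, 0]], delta_rot=[[0, 0, 0], [0, 0, 0], [0, 0, 0], [0, 0, 0], [0, 0, 0], [0, 0, 0], [0, 0, 0], [0, 0, 0], [0, 0, 0], [0, 0, 0], [0, 0, 0], [0, 0, 0], [0, 0, 0], [0, 0, 0], [0, 0, 0], [0, 0, 0], [0, 0, 0], [0, 0, 0]], grip=[1, 1, 1, 1, 1, 1, 1, -1, -1, -1, -1, -1, -1, -1, -1, -1, -1, -1], squeeze=35)

```text
clock: 6.55
tool_pos: [0.4775, -0.1199, 0.2008]
eef_rot: [1.0, -0.001, 0.002, 0.001]
contact_force: [-0.3, -0.7, -3.5]
opening: 0.307
finger_force: 34.9
```

Request:
play_rows(translation=[[0.0058, 0.0225, 0], [0.0058, 0.0225, 0], [0.0058, 0.0225, 0], [0.0058, 0.0225, 0], [0.0058, 0.0225, 0], [0.0058, 0.0225, 0], [0.0058, 0.0225, 0], [0.0058, 0.0225, 0], [0, 0, 0], [0, 0, 0]], delta_rot=[[0, 0, 0], [0, 0, 0], [0, 0, 0], [0, 0, 0], [0, 0, 0], [0, 0, 0], [0, 0, 0], [0, 0, 0], [0, 0, 0], [0, 0, 0]], grip=[-1, -1, -1, -1, -1, -1, -1, -1, -1, -1])

```text
clock: 7.8
tool_pos: [0.5222, -0.298, 0.1978]
eef_rot: [1.0, 0.0, -0.001, -0.001]
contact_force: [-0.8, 0.2, -4.3]
opening: 0.304
finger_force: 34.9
```

Request:
play_rows(translation=[[0.001, 0.001, 0.016], [0, 0, 0.016], [0, 0, 0.016], [0, 0, 0.016], [0, 0, 0.016], [0, 0, 0.006], [0, 0, 0.005], [0, 0, 0.002], [0, 0, 0], [0, 0, 0]], delta_rot=[[0, 0, 0], [0, 0, 0], [0, 0, 0], [0, 0, 0], [0, 0, 0], [0, 0, 0], [0, 0, 0], [0, 0, 0], [0, 0, 0], [0, 0, 0]], grip=[-1, -1, -1, -1, -1, -1, -1, -1, -1, -1])

```text
clock: 9.05
tool_pos: [0.5243, -0.3005, 0.1066]
eef_rot: [1.0, -0.0, 0.0, 0.0]
contact_force: [1.0, 0.4, -3.7]
opening: 0.306
finger_force: 34.9
```

Request:
play_rows(translation=[[0, 0, 0.0015], [0, 0, 0.0015], [0, 0, 0], [0, 0, 0], [0, 0, 0], [0, 0, 0], [0, 0, -0.01], [0, 0, -0.03], [0, 0, -0.03], [0, 0, -0.03], [0, 0, 0]], delta_rot=[[0, 0, 0], [0, 0, 0], [0, 0, 0], [0, 0, 0], [0, 0, 0], [0, 0, 0], [0, 0, 0], [0, 0, 0], [0, 0, 0], [0, 0, 0], [0, 0, 0]], grip=[-1, -1, -1, 0.3, 0.3, 0.3, 0.3, 0.3, 0.3, 0.3, 0.3])

```text
clock: 10.42
tool_pos: [0.5253, -0.3012, 0.206]
eef_rot: [1.0, -0.0, 0.003, 0.001]
contact_force: [0.1, -0.8, -1.0]
opening: 0.649
finger_force: 0.0
```

Request:
play_rows(translation=[[-0.0051, -0.0301, 0], [-0.0051, -0.0301, 0], [-0.0051, -0.0301, 0], [-0.0051, -0.0301, 0], [-0.0051, -0.0301, 0], [-0.0051, -0.0301, 0], [-0.0051, -0.0301, 0], [-0.0051, -0.0301, 0], [-0.0051, -0.0301, 0], [-0.0051, -0.0301, 0], [0, 0, 0], [0, 0, 0]], delta_rot=[[0, 0, 0], [0, 0, 0], [0, 0, 0], [0, 0, 0], [0, 0, 0], [0, 0, 0], [0, 0, 0], [0, 0, 0], [0, 0, 0], [0, 0, 0], [0, 0, 0], [0, 0, 0]], grip=[1, 1, 1, 1, 1, 1, 1, 1, 1, 1, 1, 1])

```text
clock: 11.92
tool_pos: [0.4732, -0.0003, 0.2029]
eef_rot: [1.0, -0.001, -0.0, 0.0]
contact_force: [0.2, 0.3, -0.6]
opening: 1.0
finger_force: 0.0
```

```bash
cat > c.py <<'E'
from h import *
im=r.snapshot("top"); b=tray("top","blue_tray",(.484,-.312,.01)); print(b)
o=part("top","brass_weight","w",(.524,-.3),.005); print(o)
if o and b:
    w=np.radians(b[2]); d=o[0]-b[:2]; print("tray frame",np.round([d[0]*np.cos(w)+d[1]*np.sin(w),-d[0]*np.sin(w)+d[1]*np.cos(w)],4))
cv2.imwrite("pics/c1.png",cv2.resize(im[110:230,180:420],None,fx=3,fy=3,interpolation=2))
E
python3 c.py
```

```text
(np.float64(0.48333907132504433), np.float64(-0.31147071352802674), np.float64(17.15171046083715), np.float64(0.04060655691412758))
(array([ 0.52548894, -0.29862818]), np.uint64(300), np.float64(333.4375))
tray frame [ 0.0441 -0.0002]
```

View pics/c1.png

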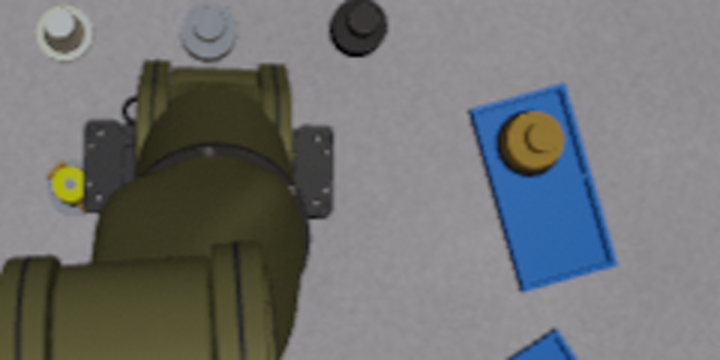

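Brass stands centred on the pad (crop at (532,142), tray frame (44, 0) mm). Next the red valve.

Request:
play_rows(translation=[[0.001, 0, 0.02], [0, 0, 0.02], [0, 0, 0.02], [0, 0, 0.02], [0, 0, 0.02], [0, 0, 0.003], [0, 0, 0], [0, 0, 0], [0, 0, 0], [0, 0, 0], [0, 0, 0], [0, 0, 0], [0, 0, -0.01], [0, 0, -0.03], [0, 0, -0.03], [0, 0, -0.03], [0, 0, 0]], delta_rot=[[0, 0, 0], [0, 0, 0], [0, 0, 0], [0, 0, 0], [0, 0, 0], [0, 0, 0], [0, 0, 0], [0, 0, 0], [0, 0, 0], [0, 0, 0], [0, 0, 0], [0, 0, 0], [0, 0, 0], [0, 0, 0], [0, 0, 0], [0, 0, 0], [0, 0, 0]], grip=[1, 1, 1, 1, 1, 1, 1, -1, -1, -1, -1, -1, -1, -1, -1, -1, -1], squeeze=25)

```text
clock: 14.2
tool_pos: [0.4751, 0.0006, 0.2021]
eef_rot: [1.0, -0.0, 0.002, -0.0]
contact_force: [-0.9, 0.3, -2.3]
opening: 0.352
finger_force: 25.0
```

Request:
play_rows(translation=[[-0.0029, 0.0295, 0], [-0.0029, 0.0295, 0], [-0.0029, 0.0295, 0], [-0.0029, 0.0295, 0], [-0.0029, 0.0295, 0], [-0.0029, 0.0295, 0], [-0.0029, 0.0295, 0], [-0.0029, 0.0295, 0], [-0.0029, 0.0295, 0], [-0.0029, 0.0295, 0], [-0.0029, 0.0295, 0], [0, 0, 0], [0, 0, 0]], delta_rot=[[0, 0, 0], [0, 0, 0], [0, 0, 0], [0, 0, 0], [0, 0, 0], [0, 0, 0], [0, 0, 0], [0, 0, 0], [0, 0, 0], [0, 0, 0], [0, 0, 0], [0, 0, 0], [0, 0, 0]], grip=[-1, -1, -1, -1, -1, -1, -1, -1, -1, -1, -1, -1, -1])

```text
clock: 15.82
tool_pos: [0.4418, -0.3225, 0.1993]
eef_rot: [1.0, 0.0, -0.001, -0.001]
contact_force: [0.2, 0.8, -1.1]
opening: 0.353
finger_force: 25.0
```

Request:
play_rows(translation=[[0.001, 0.001, 0.02], [0, 0, 0.02], [0, 0, 0.02], [0, 0, 0.02], [0, 0, 0.009], [0, 0, 0.003], [0, 0, 0.002], [0, 0, 0], [0, 0, 0], [0, 0, 0], [0, 0, 0], [0, 0, 0], [0, 0, -0.01], [0, 0, -0.03], [0, 0, -0.03], [0, 0, -0.03], [0, 0, 0]], delta_rot=[[0, 0, 0], [0, 0, 0], [0, 0, 0], [0, 0, 0], [0, 0, 0], [0, 0, 0], [0, 0, 0], [0, 0, 0], [0, 0, 0], [0, 0, 0], [0, 0, 0], [0, 0, 0], [0, 0, 0], [0, 0, 0], [0, 0, 0], [0, 0, 0], [0, 0, 0]], grip=[-1, -1, -1, -1, -1, -1, -1, -1, -1, 0.35, 0.35, 0.35, 0.35, 0.35, 0.35, 0.35, 0.35])

```text
clock: 17.95
tool_pos: [0.4441, -0.3256, 0.2085]
eef_rot: [1.0, -0.0, 0.002, 0.001]
contact_force: [-0.2, -0.2, -0.3]
opening: 0.676
finger_force: 0.0
```

Request:
play_rows(translation=[[0.0159, -0.0296, 0], [0.0159, -0.0296, 0], [0.0159, -0.0296, 0], [0.0159, -0.0296, 0], [0.0159, -0.0296, 0], [0.0159, -0.0296, 0], [0.0159, -0.0296, 0], [0.0159, -0.0296, 0], [0.0159, -0.0296, 0], [0.0159, -0.0296, 0], [0.0159, -0.0296, 0], [0, 0, 0], [0, 0, 0]], delta_rot=[[0, 0, 0], [0, 0, 0], [0, 0, 0], [0, 0, 0], [0, 0, 0], [0, 0, 0], [0, 0, 0], [0, 0, 0], [0, 0, 0], [0, 0, 0], [0, 0, 0], [0, 0, 0], [0, 0, 0]], grip=[1, 1, 1, 1, 1, 1, 1, 1, 1, 1, 1, 1, 1], squeeze=35)

```text
clock: 19.58
tool_pos: [0.6173, -0.0004, 0.2053]
eef_rot: [1.0, -0.001, -0.001, 0.001]
contact_force: [-0.2, -0.0, 0.3]
opening: 1.002
finger_force: 0.0
```

```bash
cat > f.py <<'E'
from h import *
im=r.snapshot("top"); cv2.imwrite("pics/f%d.png"%int(r.get_state()["clock"]*10),cv2.resize(im[90:230,80:400],None,fx=2.5,fy=2.5,interpolation=2))
for t,n,L in(("blue_tray",(.484,-.312,.01),[("brass_weight","w",(.524,-.3)),("red_valve","v",(.443,-.324))]),("grey_tray",(.518,.332,.01),[("steel_weight","w",(.529,.29)),("nozzle","n",(.508,.373))])):
    b=tray("top",t,n); print(t,np.round(b or 0,3))
    for p,k,q in L:
        o=part("top",p,k,q,.005)
        if o and b:
            w=np.radians(b[2]); d=o[0]-b[:2]; print(p,"tray frame",np.round([d[0]*np.cos(w)+d[1]*np.sin(w),-d[0]*np.sin(w)+d[1]*np.cos(w)],4),o)
for p,k,q in[("black_weight","w",(.6257,-.137)),("yellow_valve","v",(.473,.12)),("nozzle","n",(.615,.131)),("steel_weight","w",(.619,.0))]: print(p,part("top",p,k,q))
E
python3 f.py
```

```text
blue_tray [ 0.483 -0.311 17.578  0.02 ]
brass_weight tray frame [ 0.0438 -0.0011] (array([ 0.52511696, -0.29908731]), np.uint64(320), np.float64(334.6875))
red_valve tray frame [-0.0399  0.0023] (array([ 0.44423159, -0.32118727]), np.uint64(320), np.float64(305.0))
grey_tray [ 5.1700e-01  3.3300e-01 -7.5703e+01  6.5000e-02]
black_weight (array([ 0.62527328, -0.13770763]), np.uint64(254), np.float64(322.8125))
yellow_valve None
nozzle (array([0.61346798, 0.13384531]), np.uint64(254), np.float64(292.1875))
steel_weight None
```

Both blue tray parts are within 3 mm of centre. Next the steel weight.

Request:
play_rows(translation=[[0.001, -0.001, 0.02], [0, 0, 0.02], [0, 0, 0.02], [0, 0, 0.02], [0, 0, 0.02], [0, 0, 0.005], [0, 0, 0], [0, 0, 0], [0, 0, 0], [0, 0, 0], [0, 0, 0], [0, 0, 0], [0, 0, -0.01], [0, 0, -0.03], [0, 0, -0.03], [0, 0, -0.03], [0, 0, 0]], delta_rot=[[0, 0, 0], [0, 0, 0], [0, 0, 0], [0, 0, 0], [0, 0, 0], [0, 0, 0], [0, 0, 0], [0, 0, 0], [0, 0, 0], [0, 0, 0], [0, 0, 0], [0, 0, 0], [0, 0, 0], [0, 0, 0], [0, 0, 0], [0, 0, 0], [0, 0, 0]], grip=[1, 1, 1, 1, 1, 1, 1, -1, -1, -1, -1, -1, -1, -1, -1, -1, -1], squeeze=35)

```text
clock: 22.25
tool_pos: [0.6203, 0.0016, 0.203]
eef_rot: [1.0, -0.0, 0.002, -0.0]
contact_force: [1.3, 0.3, -6.3]
opening: 0.295
finger_force: 35.0
```

Request:
play_rows(translation=[[-0.0091, -0.0289, 0], [-0.0091, -0.0289, 0], [-0.0091, -0.0289, 0], [-0.0091, -0.0289, 0], [-0.0091, -0.0289, 0], [-0.0091, -0.0289, 0], [-0.0091, -0.0289, 0], [-0.0091, -0.0289, 0], [-0.0091, -0.0289, 0], [-0.0091, -0.0289, 0], [0, 0, 0], [0, 0, 0]], delta_rot=[[0, 0, 0], [0, 0, 0], [0, 0, 0], [0, 0, 0], [0, 0, 0], [0, 0, 0], [0, 0, 0], [0, 0, 0], [0, 0, 0], [0, 0, 0], [0, 0, 0], [0, 0, 0]], grip=[-1, -1, -1, -1, -1, -1, -1, -1, -1, -1, -1, -1])

```text
clock: 23.75
tool_pos: [0.5279, 0.2896, 0.1998]
eef_rot: [1.0, -0.0, -0.001, 0.001]
contact_force: [-0.1, -1.1, -5.4]
opening: 0.294
finger_force: 35.0
```

Request:
play_rows(translation=[[0.001, -0.001, 0.02], [0, 0, 0.02], [0, 0, 0.02], [0, 0, 0.02], [0, 0, 0.008], [0, 0, 0.003], [0, 0, 0.002], [0, 0, 0.002], [0, 0, 0], [0, 0, 0], [0, 0, 0], [0, 0, 0], [0, 0, -0.01], [0, 0, -0.03], [0, 0, -0.03], [0, 0, -0.03], [0, 0, 0]], delta_rot=[[0, 0, 0], [0, 0, 0], [0, 0, 0], [0, 0, 0], [0, 0, 0], [0, 0, 0], [0, 0, 0], [0, 0, 0], [0, 0, 0], [0, 0, 0], [0, 0, 0], [0, 0, 0], [0, 0, 0], [0, 0, 0], [0, 0, 0], [0, 0, 0], [0, 0, 0]], grip=[-1, -1, -1, -1, -1, -1, -1, -1, -1, 0.3, 0.3, 0.3, 0.3, 0.3, 0.3, 0.3, 0.3])

```text
clock: 25.88
tool_pos: [0.5306, 0.2924, 0.2085]
eef_rot: [1.0, -0.0, 0.002, -0.001]
contact_force: [-0.7, 0.6, 0.4]
opening: 0.647
finger_force: 0.0
```

Request:
play_rows(translation=[[0.0121, 0.0229, 0], [0.0121, 0.0229, 0], [0.0121, 0.0229, 0], [0.0121, 0.0229, 0], [0.0121, 0.0229, 0], [0.0121, 0.0229, 0], [0.0121, 0.0229, 0], [0, 0, 0], [0, 0, 0]], delta_rot=[[0, 0, 0], [0, 0, 0], [0, 0, 0], [0, 0, 0], [0, 0, 0], [0, 0, 0], [0, 0, 0], [0, 0, 0], [0, 0, 0]], grip=[1, 1, 1, 1, 1, 1, 1, 1, 1], squeeze=20)

```text
clock: 27.0
tool_pos: [0.613, 0.1328, 0.2054]
eef_rot: [1.0, 0.0, -0.001, -0.0]
contact_force: [0.0, 1.2, -0.1]
opening: 0.999
finger_force: 0.0
```

Request:
play_rows(translation=[[0.002, 0, 0.02], [0, 0, 0.02], [0, 0, 0.02], [0, 0, 0.02], [0, 0, 0.02], [0, 0, 0.005], [0, 0, 0], [0, 0, 0], [0, 0, 0], [0, 0, 0], [0, 0, 0], [0, 0, 0], [0, 0, -0.01], [0, 0, -0.03], [0, 0, -0.03], [0, 0, -0.03], [0, 0, 0]], delta_rot=[[0, 0, 0], [0, 0, 0], [0, 0, 0], [0, 0, 0], [0, 0, 0], [0, 0, 0], [0, 0, 0], [0, 0, 0], [0, 0, 0], [0, 0, 0], [0, 0, 0], [0, 0, 0], [0, 0, 0], [0, 0, 0], [0, 0, 0], [0, 0, 0], [0, 0, 0]], grip=[1, 1, 1, 1, 1, 1, 1, -1, -1, -1, -1, -1, -1, -1, -1, -1, -1], squeeze=20)

```text
clock: 29.12
tool_pos: [0.6176, 0.1316, 0.2041]
eef_rot: [1.0, -0.0, 0.003, -0.001]
contact_force: [-0.1, -0.4, 0.8]
opening: 0.003
finger_force: 0.0
```

```bash
python3 f.py
```

```text
blue_tray [ 0.483 -0.311 16.826  0.02 ]
brass_weight tray frame [0.043  0.0004] (array([ 0.52447697, -0.29857891]), np.uint64(328), np.float64(334.25))
red_valve tray frame [-0.0403  0.001 ] (array([ 0.44458479, -0.32206604]), np.uint64(294), np.float64(307.5625))
grey_tray [  0.513   0.362 -75.421   0.824]
black_weight (array([ 0.62615596, -0.13664692]), np.uint64(303), np.float64(322.75))
yellow_valve (array([0.47016632, 0.11566082]), np.uint64(234), np.float64(287.75))
nozzle None
steel_weight None
```

```bash
python3 - <<'E'
from h import *
im=r.snapshot("scene"); a=im[180:350,170:400]
w=r.snapshot("wrist")
cv2.imwrite("pics/n1.png",np.hstack([cv2.resize(a,(460,340)),cv2.resize(w,(340,340))]))
for c in("scene","wrist"):
    for t in("nozzle","steel_weight","grey_tray"):
        for d in r.look_for(c,t): print(c,t,np.round(d["point"],3),d["confidence"])
r.snapshot("scene")
print(part("scene","nozzle","n",(.615,.131)),part("scene","steel_weight","w",(.529,.29),.005),tray("scene","grey_tray",(.518,.332,.01)))
E
```

```text
scene nozzle [0.616 0.144 0.022] 0.84
scene steel_weight [0.54  0.298 0.031] 0.9
scene grey_tray [ 0.456 -0.314  0.032] 0.66
scene grey_tray [0.516 0.351 0.007] 0.57
wrist nozzle [0.621 0.135 0.023] 0.65
wrist steel_weight [0.544 0.284 0.033] 0.87
wrist grey_tray [0.545 0.324 0.007] 0.58
(array([0.61544933, 0.13161588]), np.uint64(474), np.float64(495.625)) (array([0.53044719, 0.28706865]), np.uint64(609), np.float64(642.125)) (np.float64(0.519764318877594), np.float64(0.3318548997537761), np.float64(-75.35150351204531), np.float64(0.01546543682923869))
```

View pics/n1.png

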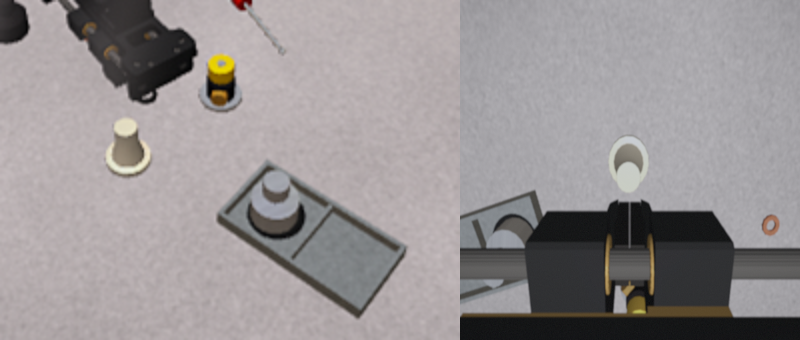

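The nozzle still stands upright at (127,145) in the left panel, so the grip slipped off. The steel weight stands on its pad at (275,205). I'll retry a little higher, clear of the cone, with a firmer squeeze.

Request:
play_rows(translation=[[-0.002, 0, 0], [0, 0, 0], [0, 0, 0], [0, 0, 0.02], [0, 0, 0.02], [0, 0, 0.02], [0, 0, 0.02], [0, 0, 0.02], [0, 0, 0.002], [0, 0, 0], [0, 0, 0], [0, 0, 0], [0, 0, 0], [0, 0, 0], [0, 0, 0], [0, 0, 0]], delta_rot=[[0, 0, 0], [0, 0, 0], [0, 0, 0], [0, 0, 0], [0, 0, 0], [0, 0, 0], [0, 0, 0], [0, 0, 0], [0, 0, 0], [0, 0, 0], [0, 0, 0], [0, 0, 0], [0, 0, 0], [0, 0, 0], [0, 0, 0], [0, 0, 0]], grip=[1, 1, 1, 1, 1, 1, 1, 1, 1, 1, -1, -1, -1, -1, -1, -1], squeeze=45)

```text
clock: 32.28
tool_pos: [0.6139, 0.1314, 0.0991]
eef_rot: [1.0, -0.0, -0.0, 0.0]
contact_force: [-0.2, 0.4, 0.7]
opening: 0.344
finger_force: 0.0
```

The fingers had not yet closed when the lift began, so that was the cause. I'll wait longer this time.

Request:
play_rows(translation=[[0, 0, 0], [0, 0, 0], [0, 0, 0], [0, 0, 0]], delta_rot=[[0, 0, 0], [0, 0, 0], [0, 0, 0], [0, 0, 0]], grip=[-1, -1, -1, -1], squeeze=30)

```text
clock: 32.78
tool_pos: [0.614, 0.1316, 0.0991]
eef_rot: [1.0, -0.0, 0.0, -0.0]
contact_force: [-0.0, 0.5, -0.0]
opening: 0.283
finger_force: 30.0
```

Request:
play_rows(translation=[[0, 0, -0.01], [0, 0, -0.03], [0, 0, -0.03], [0, 0, -0.03], [0, 0, 0], [0, 0, 0]], delta_rot=[[0, 0, 0], [0, 0, 0], [0, 0, 0], [0, 0, 0], [0, 0, 0], [0, 0, 0]], grip=[-1, -1, -1, -1, -1, -1])

```text
clock: 33.52
tool_pos: [0.6132, 0.1311, 0.1984]
eef_rot: [1.0, -0.0, -0.001, 0.0]
contact_force: [-0.7, 0.2, -2.0]
opening: 0.28
finger_force: 30.0
```

Request:
play_rows(translation=[[-0.0117, -0.0269, 0], [-0.0117, -0.0269, 0], [-0.0117, -0.0269, 0], [-0.0117, -0.0269, 0], [-0.0117, -0.0269, 0], [-0.0117, -0.0269, 0], [-0.0117, -0.0269, 0], [-0.0117, -0.0269, 0], [-0.0117, -0.0269, 0], [0, 0, 0], [0, 0, 0]], delta_rot=[[0, 0, 0], [0, 0, 0], [0, 0, 0], [0, 0, 0], [0, 0, 0], [0, 0, 0], [0, 0, 0], [0, 0, 0], [0, 0, 0], [0, 0, 0], [0, 0, 0]], grip=[-1, -1, -1, -1, -1, -1, -1, -1, -1, -1, -1])

```text
clock: 34.9
tool_pos: [0.5087, 0.3722, 0.1979]
eef_rot: [1.0, -0.001, -0.001, 0.001]
contact_force: [-1.0, -1.5, -1.2]
opening: 0.276
finger_force: 30.0
```

Request:
play_rows(translation=[[0, 0, 0.02], [0, 0, 0.02], [0, 0, 0.02], [0, 0, 0.02], [0, 0, 0.008], [0, 0, 0.003], [0, 0, 0.002], [0, 0, 0.001], [0, 0, 0], [0, 0, 0], [0, 0, 0], [0, 0, 0], [0, 0, 0], [0, 0, -0.01], [0, 0, -0.03], [0, 0, -0.03], [0, 0, -0.03], [0, 0, 0]], delta_rot=[[0, 0, 0], [0, 0, 0], [0, 0, 0], [0, 0, 0], [0, 0, 0], [0, 0, 0], [0, 0, 0], [0, 0, 0], [0, 0, 0], [0, 0, 0], [0, 0, 0], [0, 0, 0], [0, 0, 0], [0, 0, 0], [0, 0, 0], [0, 0, 0], [0, 0, 0], [0, 0, 0]], grip=[-1, -1, -1, -1, -1, -1, -1, -1, -1, 0.15, 0.15, 0.15, 0.15, 0.15, 0.15, 0.15, 0.15, 0.15])

```text
clock: 37.15
tool_pos: [0.5102, 0.3744, 0.2081]
eef_rot: [1.0, -0.0, 0.002, -0.002]
contact_force: [0.3, -0.4, -1.3]
opening: 0.573
finger_force: 0.0
```

Request:
play_rows(translation=[[0, 0.04, -0.01], [0, 0.04, -0.01], [0, 0.04, -0.01], [0, 0.04, 0], [0, 0.04, 0], [0, 0.04, 0], [0, 0.04, 0], [0, 0.04, 0], [0, 0, 0], [0, 0, 0]], delta_rot=[[0, 0, 0], [0, 0, 0], [0, 0, 0], [0, 0, 0], [0, 0, 0], [0, 0, 0], [0, 0, 0], [0, 0, 0], [0, 0, 0], [0, 0, 0]], grip=[0.15, 0.15, 0.15, 0.15, 0.15, 0.15, 0.15, 0.15, 0.15, 0.15])

```text
clock: 38.4
tool_pos: [0.5084, 0.0542, 0.2347]
eef_rot: [1.0, -0.0, -0.0, -0.0]
contact_force: [0.5, -0.1, 0.0]
opening: 0.578
finger_force: 0.0
```

```bash
python3 f.py; ls pics; python3 - <<'E'
from h import *
im=r.snapshot("scene"); cv2.imwrite("pics/s9.png",cv2.resize(im[80:350,120:400],None,fx=2.1,fy=2.1))
b=tray("scene","grey_tray",(.518,.332,.01))
print(b,part("scene","nozzle","n",(.508,.373),.005),part("scene","steel_weight","w",(.529,.29),.005))
E
```

```text
blue_tray [ 0.484 -0.313 17.145  0.055]
brass_weight tray frame [0.0447 0.0015] (array([ 0.52581748, -0.29886399]), np.uint64(341), np.float64(333.375))
red_valve tray frame [-0.0403  0.0033] (array([ 0.44403693, -0.32215338]), np.uint64(319), np.float64(305.1875))
grey_tray [ 5.1800e-01  3.3200e-01 -7.4564e+01  2.4000e-02]
steel_weight tray frame [0.0456 0.0014] (array([0.53099578, 0.28846949]), np.uint64(327), np.float64(342.0))
nozzle tray frame [-0.0429  0.0034] (array([0.50935285, 0.37431422]), np.uint64(286), np.float64(312.625))
black_weight (array([ 0.62584358, -0.13638189]), np.uint64(279), np.float64(324.125))
yellow_valve None
nozzle None
steel_weight None
c1.png
crop.png
f196.png
f291.png
f384.png
n1.png
scene0.png
top0.png
(np.float64(0.5201958134262903), np.float64(0.3313375730865528), np.float64(-74.94833263455737), np.float64(0.03593981705183531)) (array([0.51086869, 0.37267005]), np.uint64(582), np.float64(627.5)) (array([0.53123953, 0.28956072]), np.uint64(614), np.float64(644.75))
```

View pics/s9.png

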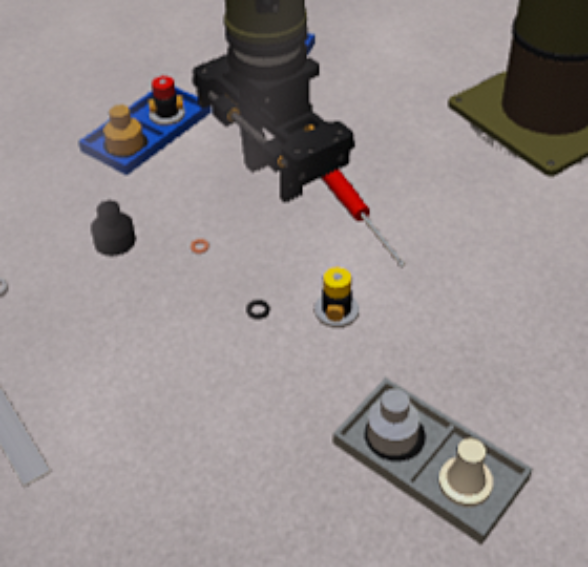

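All four parts stand in their compartments: brass (123,130), red valve (163,98), steel (393,425), nozzle (467,470). The spares stand untouched at (112,230) and (337,297), and the gripper is clear.

```bash
python3 -c "
from plant import r
print(r.finish_job())"
```

```text
the job is handed in; nothing more can be done
None
```

Both kits are made up and the job is handed in: in the last pictures all four parts stand upright within about 4 mm of their compartment centres, and the black weight and yellow valve still stand where they were. The hand-in returned no verdict.

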